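# Get the call-out tray out from under the key machine and load it

## Robot

A 6-joint arm with a two-finger parallel gripper is mounted at the origin on the work surface. World frame = base frame: x ahead of the robot, y to its left, z up, the work surface at z = 0. Lengths are in m, angles in rad, forces in N, time in s.
With the tool pointing down it reaches from about 0.275 to 0.825 m from the base axis. Payload 4.9 kg.
Tool frame: the origin (TCP) lies between the finger pads; the fingertips stand 25 mm ahead of it and the grasp point (between the pads) lies 6 mm ahead of it; z points along the fingers, y is the direction in which the jaws open and shut (so a half turn about z gives the same grasp; the last joint's range is limited). The gripper opens to 85 mm and grips with 20 to 120 N. Pads are 22 mm wide; open, the fingers measure 114 mm over their backs; the gripper's body (76 mm by 85 mm) begins 54 mm behind the grasp point. The pads swing forward as they close: fully open they stand 13 mm farther back than shut.
Start: joints at [-1.419, 0.326, -0.193, 1.052, 0, 1.437], TCP at [0.155, -0.528, 0.256] pointing down, gripper open.
Joint ranges: [-2.65, 2.65], [-0.97, 1.79], [-1.3, 1.35], [-1.93, 2.1], [-1.47, 1.37], [-3.14, 3.14]. Speed limits (rad/s): [2.57, 2.57, 3.14, 3.14, 3.14, 3.14].

## Interface

Orientations are given as a unit quaternion [w, x, y, z].
In Python, from plant import r gives the robot as it stands.
- The arm moves only by the shell command python3 -m pendant 'ROWS'. ROWS is JSON, a list of rows, each an object with "linear": the shift along the tool's x, y, z in cm, a list of three; "angular": the turn, a rotation vector about the tool's x, y, z in rad, a list of three; "hand": the closure in counts, from 0 (fully open) to 255 (shut). In form: [{"linear": [dx, dy, dz], "angular": [ax, ay, az], "hand": hand}, ...]. A call has 1 to 10 rows; each row is the pose to reach, as a shift and turn from the pose commanded when the call began, along the tool's axes at that moment; what a row does not reach only later rows make up. A row lasts 1/10 s, in which the tool goes at most 50 mm and 8.59 degrees, less where a joint would pass 70% of its speed; a pose out of reach is approached as far as the arm can. A call with a gripper value outside its range is refused whole. The fingers move at their own pace and stop on an object; the grip force is fixed at half the most. Time passes only in rows, so rows that repeat a pose let the fingers close. It gives the time, the measured TCP pose, the force and the opening at its end, in the units of the state.
- r.get_obs(): the state, without advancing time (a new reading comes with each control period).
- r.capture(name): name is "side" or "top"; returns the picture (420x560x3 uint8, red, green, blue); there is no depth.
- r.camera_model(name): a dict with "fov_y" (degrees; the focal length in pixels is half the picture's height over the tangent of half this angle, whatever the lens; pixels are square), "cx", "cy" (the principal point, pixels), "k1" (the pictures are not rectified: a ray, as slopes to the right and down, at radius r is drawn at 1 + k1 r^2 times it, then the intrinsics apply), "origin" and "rotation" of the camera in the world. Camera axes: x right, y down, z forward; pixel columns grow to the right and rows downward; lengths in m; the calibration is good to about 2 mm. A picture is of the moment at which its call begins. camera_model takes no time and is no camera call.
- r.job_done(): hands the job in, once; it reports no verdict.
Trained networks look in the newest picture that a camera, given by its name, has taken for a name from the list of things; names that differ only in an ending like _2 or _b are one class to them, and where a whole thing is asked for, a point or a joint stands for the part that bears it (a point fixed in the world has none). Each returns a list of dicts, best first, with "score" (0 to 1); they miss things now and then, are a little off and sometimes report something else, mostly with a low value. They report only what shows in the picture. A call takes as long as a camera call. They do not tell look-alikes from the thing itself.
- r.trace(camera, name): "region" (420x560 bool, what is visible of it) and "xy" ([column, row] in pixels, amid what is visible of it).
The state is a dict: "time_s": time; "joint_pos": joint angles; "joint_velocities": joint speeds; "joint_torque": joint torques, N m; "eef_pos": TCP position; "tool_rot": TCP orientation; "ft_force": force on the tool from outside, world axes, zero at the start; "wrist_torque": the same for the moment, N m; "width": finger opening in m.
Only numpy, scipy, OpenCV 4.12 (cv2) and the standard library are available. Lean on these libraries where they do the work, as an engineer would, in place of code of your own. Each camera call takes 0.05 s, during which the arm holds its last target. There are 200 camera calls.

## Task

Get the call-out tray ready in this locksmith's shop: first move the padlocks lying in front of the key machine onto the green mat, one beside another, while the orange tray stays where it is under the machine's stand. Then slide the tray forward along the bench until it is right out from under the stand's overhanging deck, lift it over and set it flat on the blue mat, in the middle and square with it. All the loose door-lock cylinders on the bench must end up lying in the tray; leave the spray can, the key-blank box and the screwdriver where they are.

Things in the scene. Friction and masses are not known exactly. Their poses are not given: they have to be found in the camera images.
- stand: Grey sheet-steel bridge fixed to the bench, a cream and orange key machine on it. Origin on the bench, +x from its open front into its depth, z up. Deck 290 wide (y), x -85 to 200, top at z 78, front edge turned down to z 61; side sheets inside y = +-140. The machine stands on the deck behind x = 0, up to z 230 (a thin lever reaches x = -20 at z 150). The tray can only leave towards -x.
- tray: Loose orange open tray, 160 (x) by 240 (y), 0.4 to 0.5 kg, walls 36 high, floor and walls 4 thick; a 30 high middle wall along x parts it into bays of 152 by 114. Origin: centre of its underside, z up. Starts under the stand, origin within 5 of the stand's and turned alike; clear of the deck once its origin is below x = -165 in the stand's frame. Slides freely, 20 side clearance.
- tray_pull (a point): Middle of the tray's steel pull bow: a round bar of 8 diameter along the tray's y, 90 long, 45 above the tray's underside and 41 in front of its -x wall (tray frame -121, 0, 45). It sticks out in front of the stand and can be pinched from above. Axes as the tray's.
- tray_bar (a point): Middle of the tray's black carrying bar, over the middle wall: along the tray's x, 130 long, 10 wide (y), top 58 and underside 46 above the tray's underside (tray frame 0, 0, 52). Above the tray's centre of mass. Under the deck it cannot be reached. Axes as the tray's.
- blue_mat: Blue mat fixed on the bench, 190 (x) by 270 (y), 3 thick; origin in the centre of its underside, z up. The tray goes on it, its long side along the mat's y.
- green_mat: Green mat fixed on the bench, 260 (x) by 120 (y), 3 thick; origin in the centre of its underside, z up. For the padlocks, which lie flat on it.
- padlock_a: Brass padlock lying flat (either face up), may be absent. Lock body 46 (x) by 50 (y) by 24 thick (z), origin in the middle of the lock body; an 8 thick steel shackle, 40 wide over its legs, reaches to x = +57. 0.28 kg. Grasp across the 50.
- padlock_b: Red padlock lying flat (either face up), may be absent. Lock body 46 (x) by 50 (y) by 24 thick (z), origin in the middle of the lock body; an 8 thick steel shackle, 40 wide over its legs, reaches to x = +57. 0.28 kg. Grasp across the 50.
- cylinder_1: Nickel euro-profile door-lock cylinder lying on its flank, may be absent. 70 long along its x, 33 across (y: the 17 thick round barrel on the -y side, the 10 thick blade with its flat edge on the +y side), up to 17 high (z up or down); origin in the middle of these extents, about 7 above what it lies on, on either flank. 0.15 to 0.26 kg. Grasp across the 33 (y).
- cylinder_2: Nickel euro-profile door-lock cylinder lying on its flank, may be absent. 70 long along its x, 33 across (y: the 17 thick round barrel on the -y side, the 10 thick blade with its flat edge on the +y side), up to 17 high (z up or down); origin in the middle of these extents, about 7 above what it lies on, on either flank. 0.15 to 0.26 kg. Grasp across the 33 (y).
- cylinder_3: Nickel euro-profile door-lock cylinder lying on its flank, may be absent. 70 long along its x, 33 across (y: the 17 thick round barrel on the -y side, the 10 thick blade with its flat edge on the +y side), up to 17 high (z up or down); origin in the middle of these extents, about 7 above what it lies on, on either flank. 0.15 to 0.26 kg. Grasp across the 33 (y).
- cylinder_4: Nickel euro-profile door-lock cylinder lying on its flank, may be absent. 70 long along its x, 33 across (y: the 17 thick round barrel on the -y side, the 10 thick blade with its flat edge on the +y side), up to 17 high (z up or down); origin in the middle of these extents, about 7 above what it lies on, on either flank. 0.15 to 0.26 kg. Grasp across the 33 (y).
- spray_can: Yellow spray can standing on the bench, 58 diameter, 150 high; origin in the centre of its underside. Bystander.
- blank_box: Cardboard box of key blanks with a blue lid, 78 (x) by 113 (y), 42 high; origin in the centre of its underside. Bystander.
- screwdriver: Screwdriver with a red handle lying on the bench, 190 long along its x, handle to -x; origin under the middle of its length. Bystander.
Mind the look-alikes: they are no part of the job. Several things have the shape of the padlock_b; the one meant has the colours described above.

How it is judged:
On the way, in this order (a step that is already met when the one before it is completed fails the run):
1. the padlocks lie on the green mat, the tray still in its place under the stand (x of padlock_a in the frame of green_mat between -0.13 and 0.13 m and y of padlock_a in the frame of green_mat between -0.06 and 0.06 m and height (world z) of each of padlock_a, padlock_b below 0.03 m and x of padlock_b in the frame of green_mat between -0.13 and 0.13 m and y of padlock_b in the frame of green_mat between -0.06 and 0.06 m and x of tray in the frame of stand above -0.04 m), for 0.2 s.
2. the tray has been slid forward, flat on the bench, out from under the deck (x of tray in the frame of stand below -0.16 m and height (world z) of tray below 0.015 m and angle between tray's own z axis and vertical below 0.12 rad), for 0.1 s.
3. the tray is lifted off the bench (height (world z) of tray above 0.025 m), for 0.1 s.
At the end, for the whole second after the job is handed in: The tray stands flat on the blue mat, its centre within 35 mm of the mat's and square with it within 0.22 rad (either way round); every cylinder present lies inside the tray, below its rim; every padlock present lies flat on the green mat with the middle of its body over the mat; all at rest (horizontal distance between tray and blue_mat below 0.035 m and angle between the y axis of tray and the y axis of blue_mat, either way round below 0.22 rad and height (world z) of tray below 0.01 m and angle between tray's own z axis and vertical below 0.06 rad and x of padlock_a in the frame of green_mat between -0.13 and 0.13 m and y of padlock_a in the frame of green_mat between -0.06 and 0.06 m and height (world z) of each of padlock_a, padlock_b below 0.03 m and x of padlock_b in the frame of green_mat between -0.13 and 0.13 m and y of padlock_b in the frame of green_mat between -0.06 and 0.06 m and x of cylinder_1 in the frame of tray between -0.078 and 0.078 m and y of cylinder_1 in the frame of tray between -0.118 and 0.118 m and z of cylinder_1 in the frame of tray between 0 and 0.034 m and x of cylinder_2 in the frame of tray between -0.078 and 0.078 m and y of cylinder_2 in the frame of tray between -0.118 and 0.118 m and z of cylinder_2 in the frame of tray between 0 and 0.034 m and x of cylinder_3 in the frame of tray between -0.078 and 0.078 m and y of cylinder_3 in the frame of tray between -0.118 and 0.118 m and z of cylinder_3 in the frame of tray between 0 and 0.034 m and x of cylinder_4 in the frame of tray between -0.078 and 0.078 m and y of cylinder_4 in the frame of tray between -0.118 and 0.118 m and z of cylinder_4 in the frame of tray between 0 and 0.034 m and linear speed of each of padlock_a, padlock_b, cylinder_1, cylinder_2, cylinder_3, cylinder_4, tray below 0.02 m/s); the robot touches nothing.
It fails at once if the spray can is shifted by more than 40 mm (distance of spray_can from where it was at the start of the episode above 0.04 m).
It fails at once if the key-blank box is shifted by more than 40 mm (distance of blank_box from where it was at the start of the episode above 0.04 m).
It fails at once if the screwdriver is shifted by more than 40 mm (distance of screwdriver from where it was at the start of the episode above 0.04 m).
Of padlock_a, padlock_b only 1 to 2 are there at a start; the rules pass over those that are not, and their reading is None.
Of cylinder_1, cylinder_2, cylinder_3, cylinder_4 only 3 to 4 are there at a start; the rules pass over those that are not, and their reading is None.
At some moment in a run one of padlock_a, padlock_b, cylinder_1, cylinder_2, cylinder_3, cylinder_4 may be knocked a few centimetres aside while the robot is not near it.
Once in a run the grip may slacken for a moment while it holds something.
It also fails if it takes over 210 s, if anything falls off the work surface, if the arm or the gripper's body presses on something with over 40 N, if the wrist force passes 120 N, or if a joint passes its speed limit or range.

## Working session

There is one attempt and no reset: what is moved stays moved. The work goes in short steps, Python scripts to look and compute and a shell command to move; the robot and the scene stay as the last step left them, time stands still between calls to the robot, and variables do not carry over. Pictures are saved under pics/ and viewed, about 12 in all and at most 16, crops included, and the job is handed in when it is done.

```bash
mkdir -p pics; ls
cat > h.py <<'E'
import numpy as np, cv2
from plant import r
from scipy.spatial.transform import Rotation as R
def cam(n):
    m=r.camera_model(n); f=210/np.tan(np.radians(m['fov_y'])/2); return m,f
def ray(n,px):
    m,f=cam(n); d=np.array([(px[0]-m['cx'])/f,(px[1]-m['cy'])/f]); u=d.copy()
    for _ in range(20): u=d/(1+m['k1']*(u@u))
    return np.array(m['origin']),np.array(m['rotation'])@np.array([u[0],u[1],1])
def onz(n,px,z):
    o,d=ray(n,px); return o+d*(z-o[2])/d[2]
def proj(n,p):
    m,f=cam(n); c=np.array(m['rotation']).T@(np.array(p)-m['origin']); u=c[:2]/c[2]; u=u*(1+m['k1']*(u@u))
    return u*f+[m['cx'],m['cy']]
def snap(n,name):
    im=r.capture(n); cv2.imwrite(f'pics/{name}.png',im[:,:,::-1]); return im
def st():
    o=r.get_obs(); print(o['time_s'],np.round(o['eef_pos'],4),np.round(o['tool_rot'],3),np.round(o['ft_force'],1),o['width'])
E
python3 - <<'E'
from h import *
a=snap('top','top0');b=snap('side','side0')
st()
for n in('top','side'):
    m=r.camera_model(n);print(m)
o=r.get_obs();print(R.from_quat(np.array(o['tool_rot'])[[1,2,3,0]]).as_matrix().round(3))
E
```

```text
pics
0.1 [ 0.155  -0.5272  0.2556] [-0.001  0.99   0.142 -0.   ] [ 0.6 -0.  -0.6] 0.08511300795364328
{'fov_y': 49.29160470415644, 'cx': 280.547083187, 'cy': 205.82513868149636, 'k1': -0.1553431108677855, 'origin': array([0.32855249, 0.03366144, 1.47637524]), 'rotation': array([ 0.04993324, -0.69486603,  0.7143609 , -0.06600282])}
{'fov_y': 50.41313453261889, 'cx': 278.1501934687916, 'cy': 204.99507401764055, 'k1': 0.04020817126842113, 'origin': array([0.50212317, 0.89883277, 0.91667177]), 'rotation': array([ 0.01540795, -0.01222101,  0.92088445, -0.38933928])}
[[ 0.959  0.282 -0.   ]
 [ 0.282 -0.959  0.002]
 [ 0.    -0.002 -1.   ]]
```

View pics/top0.png

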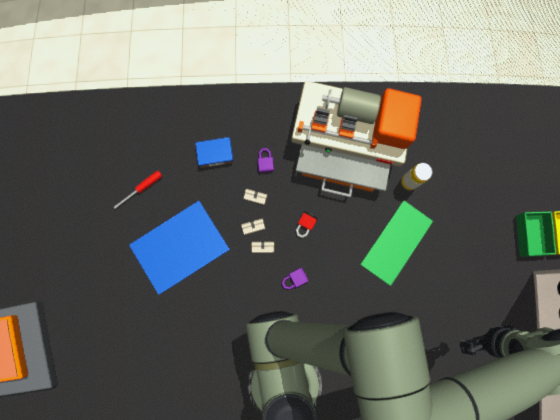

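View pics/side0.png

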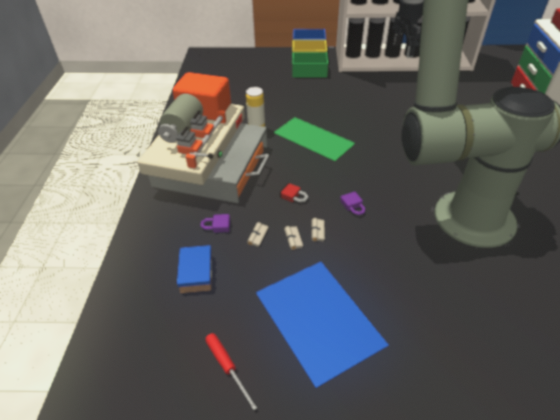

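The pictures show one red padlock (top 306,222) and two purple look-alikes (265,161 and 295,279), with no brass padlock. There are three cylinders (255,196; 254,227; 263,247), and the bow of the tray is at about (337,190).

```bash
sed -i "s/np.array(m\['rotation'\])@/rot(m)@/; s/np.array(m\['rotation'\]).T@/rot(m).T@/" h.py
cat >> h.py <<'E'
def rot(m): return R.from_quat(np.array(m['rotation'])[[1,2,3,0]]).as_matrix()
def rect(n,mask,z):
    ys,xs=np.nonzero(mask); c=cv2.findContours(mask.astype(np.uint8),0,1)[0]; c=max(c,key=cv2.contourArea)[:,0,:]
    P=np.array([onz(n,p,z)[:2] for p in c])
    (cx,cy),(w,h),a=cv2.minAreaRect((P*1000).astype(np.float32))
    if w<h: w,h,a=h,w,a+90
    a=(a+90)%180-90
    return np.round([cx,cy,w,h,a],1)   # mm, long-axis angle deg
E
python3 - <<'E'
from h import *
print(proj('top',[.155,-.527,.256]))
for n in('top','side'):
    im=r.capture(n)
    for nm,z in(('cylinder_1',.008),('padlock_b',.012),('blue_mat',.003),('green_mat',.003),('tray_pull',.045),('stand',.078),('spray_can',.15),('blank_box',.042),('screwdriver',.01)):
        for d in r.trace(n,nm):
            print(n,nm,round(d['score'],2),np.round(d['xy']),d['region'].sum(),rect(n,d['region'],z))
im=cv2.imread('pics/top0.png'); cv2.imwrite('pics/c.png',cv2.resize(im[70:300,220:440],None,fx=2.6,fy=2.6,interpolation=cv2.INTER_CUBIC))
E
```

```text
[478.98738247 336.73031332]
top cylinder_1 0.58 [355. 131.] 10440 [ 821.3 -263.4  417.   374.7   74.9]
top cylinder_1 0.57 [251. 226.] 253 [508.3  88.5  72.7  38.4 -75.4]
top cylinder_1 0.46 [255. 200.] 188 [606.6  82.2  68.5  32.4  69.9]
top padlock_b 0.85 [300. 277.] 251 [337.2 -45.7  59.6  50.9 -65.4]
top padlock_b 0.73 [308. 222.] 271 [508.3 -78.8  77.8  48.4 -35.4]
top padlock_b 0.69 [267. 161.] 293 [727.2  41.9  78.7  49.5  -1.1]
top padlock_b 0.36 [417. 174.] 521 [ 660.7 -460.8  116.    61.4  -59. ]
top blue_mat 0.79 [178. 244.] 4841 [446.7 330.3 272.2 192.7 -58.3]
top green_mat 0.88 [397. 241.] 2851 [ 442.1 -380.9  263.5  123.2  -37.9]
top tray_pull 0.59 [335. 181.] 213 [ 642.2 -120.9   91.7   40.7   70.9]
top stand 0.93 [356. 132.] 10649 [ 791.2 -249.8  398.8  358.    76.8]
top spray_can 0.58 [417. 173.] 524 [ 627.3 -415.2  101.9   58.9  -52.8]
top blank_box 0.84 [212. 155.] 877 [746.8 208.3 111.6  89.9 -82.3]
top blank_box 0.57 [419. 173.] 553 [ 652.7 -452.2  116.9   63.1  -56.8]
top screwdriver 0.71 [142. 188.] 308 [654.  441.9 120.6  31.7 -57. ]
side cylinder_1 0.57 [292.
[... 331 characters left out ...]
lock_b 0.83 [353. 203.] 353 [334.2 -44.7  94.9  60.2 -70.3]
side padlock_b 0.73 [296. 190.] 302 [507.5 -91.9  75.7  74.7 -89.2]
side padlock_b 0.19 [201. 141.] 10597 [ 803.3 -437.5  768.6  412.4   87.2]
side blue_mat 0.59 [320. 323.] 8360 [445.4 330.6 269.5 190.3 -58.1]
side green_mat 0.72 [314. 136.] 1586 [ 442.4 -382.8  264.5  126.4  -37.4]
side tray_pull 0.59 [255. 168.] 430 [ 627.3 -167.2  253.9   48.    76.2]
side stand 0.59 [202. 142.] 10600 [ 780.5 -336.2  705.3  384.4   87.2]
side spray_can 0.56 [251. 105.] 655 [ 633.2 -349.   229.3   59.2  -85.1]
side blank_box 0.55 [196. 270.] 1452 [748.7 224.8 138.7  81.9 -81.8]
side screwdriver 0.91 [224. 354.] 573 [649.7 445.5 147.8  25.5 -51.9]
```

View pics/c.png

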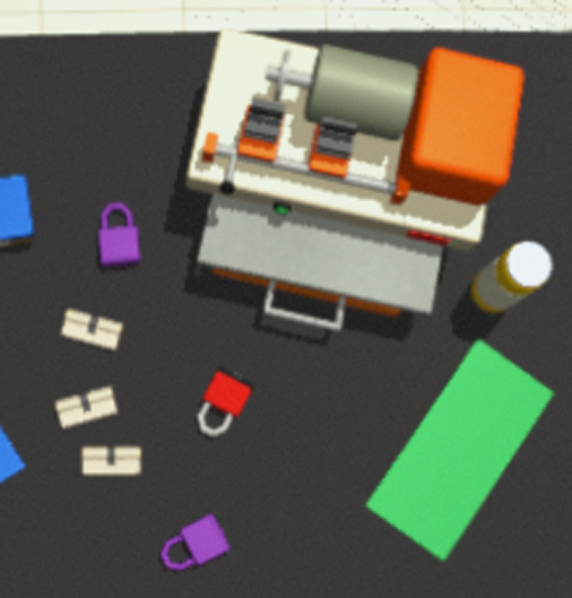

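Three cylinders and the red padlock are confirmed. Red is chosen by colour over purple (265,161) and (295,279).

```bash
cat >> h.py <<'E'
def go(x,y,z,jaw):
    "jaw: world angle (deg) of the tool y axis, mod 180. prints linear(cm) angular for pendant"
    o=r.get_obs(); p=np.array(o['eef_pos']); T=R.from_quat(np.array(o['tool_rot'])[[1,2,3,0]])
    j=o['joint_pos']; lin=T.as_matrix().T@(np.array([x,y,z])-p)*100
    print('lin',np.round(lin,2))
    for a in(jaw,jaw+180):
        a=np.radians(a); Y=[np.cos(a),np.sin(a),0]; Z=[0,0,-1]; G=R.from_matrix(np.c_[np.cross(Y,Z),Y,Z])
        v=(T.inv()*G).as_rotvec(); print(' ang',np.round(v,3),'j6 pred',round(j[5]+v[2]+np.arctan2(y,x)-j[0],2))
E
python3 - <<'E'
from h import *
im=cv2.imread('pics/top0.png').astype(int); B,G,Rr=im[...,0],im[...,1],im[...,2]
m=(Rr>120)&(G<60)&(B<60); m[:205]=0;m[240:]=0;m[:,:290]=0;m[:,325:]=0
print('red body',m.sum(),rect('top',m,.02))
for c in ((198,262),(432,312)): print('edge',onz('top',(220+c[0]/2.6,70+c[1]/2.6),.078))
for c in ((268,306),(340,326)): print('bow',onz('top',(220+c[0]/2.6,70+c[1]/2.6),.047))
p=onz('top',(301.9,234.6),.012);print('shackle',p)
go(.522,-.089,.12,-35.4+90)
st(); print(np.round(r.get_obs()['joint_pos'],3))
E
```

```text
red body 195 [517.7 -86.7  48.9  40.7  61.6]
edge [ 0.67012101 -0.05397616  0.078     ]
edge [ 0.60172544 -0.33659289  0.078     ]
bow [ 0.6201076  -0.14017275  0.047     ]
bow [ 0.59289611 -0.22814903  0.047     ]
shackle [ 0.47510064 -0.0692345   0.012     ]
lin [ 47.57 -31.75  13.63]
 ang [ 0.     0.    -2.238] j6 pred 0.45
 ang [ 0.    -0.     0.904] j6 pred 3.59
1.1 [ 0.1551 -0.5277  0.2563] [ 0.     0.99   0.142 -0.   ] [-0.2  0.5  1.2] 0.08541210269779963
[-1.419  0.326 -0.193  1.052 -0.     1.437]
```

```bash
python3 -m pendant '[{"linear":[20,-13,0],"angular":[0,0,-1.0],"hand":0},{"linear":[20,-13,0],"angular":[0,0,-1.0],"hand":0},{"linear":[20,-13,0],"angular":[0,0,-1.0],"hand":0},{"linear":[20,-13,0],"angular":[0,0,-1.0],"hand":0},{"linear":[20,-13,0],"angular":[0,0,-1.0],"hand":0},{"linear":[20,-13,0],"angular":[0,0,-1.0],"hand":0},{"linear":[20,-13,0],"angular":[0,0,-1.0],"hand":0},{"linear":[20,-13,0],"angular":[0,0,-1.0],"hand":0},{"linear":[20,-13,0],"angular":[0,0,-1.0],"hand":0},{"linear":[20,-13,0],"angular":[0,0,-1.0],"hand":0}]'; python3 -c "
from h import *
go(.519,-.0875,.12,61);print(r.get_obs()['joint_pos'])"
```

```text
time_s: 2.1
eef_pos: [0.3101, -0.3468, 0.2563]
tool_rot: [-0.0, 0.801, 0.599, 0.0]
ft_force: [-0.4, -0.2, 0.7]
width: 0.0855
lin [30.78 12.69 13.63]
 ang [ 0.    -0.    -1.352] j6 pred 0.34
 ang [-0.   -0.    1.79] j6 pred 3.48
[-1.00007795e+00  1.69541224e-01 -4.01697716e-01  9.99568852e-01
  3.99495911e-05  8.57803843e-01]
```

```bash
python3 -m pendant '[{"linear":[30.8,12.7,13.6],"angular":[0,0,-1.352],"hand":0},{"linear":[30.8,12.7,13.6],"angular":[0,0,-1.352],"hand":0},{"linear":[30.8,12.7,13.6],"angular":[0,0,-1.352],"hand":0},{"linear":[30.8,12.7,13.6],"angular":[0,0,-1.352],"hand":0},{"linear":[30.8,12.7,13.6],"angular":[0,0,-1.352],"hand":0},{"linear":[30.8,12.7,13.6],"angular":[0,0,-1.352],"hand":0},{"linear":[30.8,12.7,13.6],"angular":[0,0,-1.352],"hand":0},{"linear":[30.8,12.7,13.6],"angular":[0,0,-1.352],"hand":0},{"linear":[30.8,12.7,13.6],"angular":[0,0,-1.352],"hand":0},{"linear":[30.8,12.7,13.6],"angular":[0,0,-1.352],"hand":0}]'; python3 -c "
from h import *
a=snap('top','t1');b=snap('side','s1')
p=proj('top',[.519,-.0875,.02]);q=proj('side',[.519,-.0875,.02]);print(p,q,proj('side',[.519,-.0875,.014+.1]))
f=lambda im,p:cv2.resize(im[max(0,int(p[1])-60):int(p[1])+60,int(p[0])-60:int(p[0])+60],(400,400))
cv2.imwrite('pics/c1.png',np.hstack([f(a,p),f(b,q)])[:,:,::-1])
go(.519,-.0875,.03,61)
for n,im in(('top',a),('side',b)):
    B,G,Rr=im[...,2].astype(int),im[...,1].astype(int),im[...,0].astype(int)
    m=(Rr>120)&(G<60)&(B<60); c=np.zeros_like(m);P=np.int32(p if n=='top' else q);s=np.s_[P[1]-18:P[1]+18,P[0]-18:P[0]+18];c[s]=m[s]
    if c.sum()>20:print(n,c.sum(),rect(n,c,.02))
"
```

```text
time_s: 3.1
eef_pos: [0.5188, -0.0864, 0.1197]
tool_rot: [-0.0, 0.249, 0.968, 0.0]
ft_force: [0.8, 0.6, 0.7]
width: 0.0852
[307.2376304  220.59404012] [289.56738719 190.29889403] [289.53590377 165.77028169]
lin [-0.04 -0.02  9.02]
 ang [-0.    -0.    -0.002] j6 pred 0.34
 ang [-0.    0.    3.14] j6 pred 3.48
side 157 [517.3 -87.4  54.1  42.2  57.4]
```

View pics/c1.png

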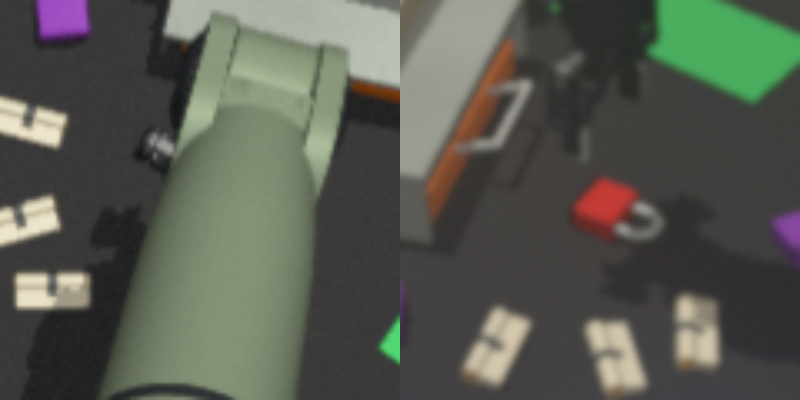

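The side crop shows the red padlock still at (517,-87) with the gripper above it, so I descend and grip.

```bash
python3 -m pendant '[{"linear":[0,0,4.5],"angular":[0,0,0],"hand":0},{"linear":[0,0,7],"angular":[0,0,0],"hand":0},{"linear":[0,0,9],"angular":[0,0,0],"hand":0},{"linear":[0,0,9],"angular":[0,0,0],"hand":0},{"linear":[0,0,9],"angular":[0,0,0],"hand":255},{"linear":[0,0,9],"angular":[0,0,0],"hand":255},{"linear":[0,0,9],"angular":[0,0,0],"hand":255},{"linear":[0,0,9],"angular":[0,0,0],"hand":255},{"linear":[0,0,9],"angular":[0,0,0],"hand":255},{"linear":[0,0,9],"angular":[0,0,0],"hand":255}]';python3 -m pendant '[{"linear":[0,0,-2],"angular":[0,0,0],"hand":255},{"linear":[0,0,-5],"angular":[0,0,0],"hand":255},{"linear":[0,0,-8],"angular":[0,0,0],"hand":255},{"linear":[0,0,-8],"angular":[0,0,0],"hand":255}]'; python3 -c "
from h import *
go(.442,-.381,.11,60);go(.442,-.381,.11,52-90);print(r.get_obs()['joint_pos'])"
```

```text
time_s: 4.2
eef_pos: [0.52, -0.0874, 0.0321]
tool_rot: [0.002, 0.25, 0.968, -0.0]
ft_force: [-1.1, -0.3, 4.7]
width: 0.0486
time_s: 4.6
eef_pos: [0.5218, -0.0876, 0.1147]
tool_rot: [0.004, 0.249, 0.968, -0.0]
ft_force: [1.0, -0.2, -2.5]
width: 0.0485
lin [ -7.18 -29.55   0.47]
 ang [0.002 0.008 0.02 ] j6 pred -0.19
 ang [-1.200e-02  3.000e-03 -3.122e+00] j6 pred -3.33
lin [ -7.18 -29.55   0.47]
 ang [0.008 0.004 1.73 ] j6 pred 1.52
 ang [-0.004  0.008 -1.412] j6 pred -1.62
[-3.05894202e-01  4.23774948e-01 -4.48748572e-01  6.90245651e-01
  9.36448604e-05  1.98148435e-01]
```

```bash
python3 -m pendant '[{"linear":[-7.2,-29.5,0],"angular":[0,0,0],"hand":255},{"linear":[-7.2,-29.5,0],"angular":[0,0,0],"hand":255},{"linear":[-7.2,-29.5,0],"angular":[0,0,0],"hand":255},{"linear":[-7.2,-29.5,0],"angular":[0,0,0],"hand":255},{"linear":[-7.2,-29.5,0],"angular":[0,0,0],"hand":255},{"linear":[-7.2,-29.5,0],"angular":[0,0,0],"hand":255},{"linear":[-7.2,-29.5,0],"angular":[0,0,0],"hand":255},{"linear":[-7.2,-29.5,0],"angular":[0,0,0],"hand":255},{"linear":[-7.2,-29.5,0],"angular":[0,0,0],"hand":255}]'; python3 -c "
from h import *
b=snap('side','s2');st()
go(.442,-.381,.035,60)"
```

```text
time_s: 5.5
eef_pos: [0.439, -0.3784, 0.1095]
tool_rot: [-0.001, 0.249, 0.968, 0.001]
ft_force: [-0.2, 0.7, -2.8]
width: 0.0486
5.55 [ 0.4393 -0.3781  0.1097] [-0.001  0.249  0.969  0.001] [-0.1  1.1 -2.1] 0.0484115322308963
lin [-0.39 -0.13  7.47]
 ang [ 0.001 -0.002  0.021] j6 pred -0.19
 ang [ 3.000e-03  2.000e-03 -3.121e+00] j6 pred -3.33
```

```bash
python3 -m pendant '[{"linear":[0,0,4],"angular":[0,0,0],"hand":255},{"linear":[0,0,6],"angular":[0,0,0],"hand":255},{"linear":[0,0,7.4],"angular":[0,0,0],"hand":255},{"linear":[0,0,7.4],"angular":[0,0,0],"hand":255},{"linear":[0,0,7.4],"angular":[0,0,0],"hand":255},{"linear":[0,0,7.4],"angular":[0,0,0],"hand":0},{"linear":[0,0,7.4],"angular":[0,0,0],"hand":0},{"linear":[0,0,7.4],"angular":[0,0,0],"hand":0},{"linear":[0,0,3],"angular":[0,0,0],"hand":0},{"linear":[0,0,-4],"angular":[0,0,0],"hand":0}]'; python3 -m pendant '[{"linear":[0,0,-7],"angular":[0,0,0],"hand":0},{"linear":[0,0,-7],"angular":[0,0,0],"hand":0}]';python3 -c "
from h import *
b=snap('side','s3')
B,G,Rr=b[...,2].astype(int),b[...,1].astype(int),b[...,0].astype(int)
m=(Rr>120)&(G<70)&(B<70);c=m*0;P=np.int32(proj('side',[.442,-.381,.02]));s=np.s_[P[1]-25:P[1]+25,P[0]-25:P[0]+25];c[s]=m[s];print(c.sum(),rect('side',c,.02))
cv2.imwrite('pics/c3.png',cv2.resize(b[60:260,180:400],None,fx=2.5,fy=2.5,interpolation=2)[:,:,::-1])
go(.604,-.186,.13,-14);go(.55,-.173,.2,-14)"
```

```text
time_s: 6.55
eef_pos: [0.4381, -0.3786, 0.1296]
tool_rot: [-0.002, 0.249, 0.968, 0.001]
ft_force: [1.4, -1.1, 0.5]
width: 0.0853
time_s: 6.75
eef_pos: [0.4411, -0.3818, 0.2061]
tool_rot: [0.003, 0.249, 0.968, -0.002]
ft_force: [1.2, -0.7, 0.8]
width: 0.0854
86 [ 437.5 -377.1   45.    38.1   59.3]
lin [-4.65 25.06  7.73]
 ang [0.004 0.011 1.311] j6 pred 1.52
 ang [-0.012  0.004 -1.83 ] j6 pred -1.63
lin [ 0.63 23.57  0.68]
 ang [0.004 0.011 1.311] j6 pred 1.51
 ang [-0.012  0.004 -1.83 ] j6 pred -1.63
```

View pics/c3.png

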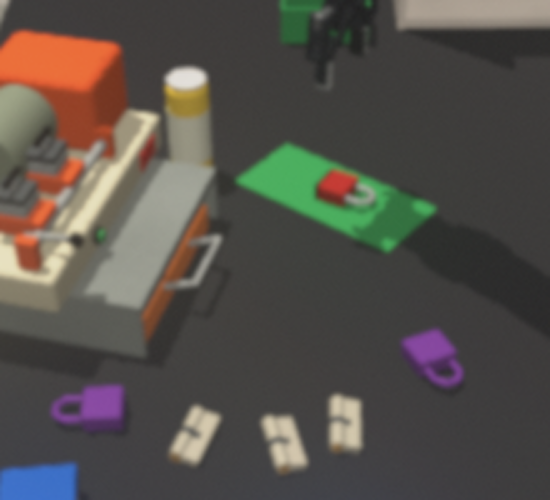

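Padlock lies on the green mat (crop 340,187). Now the bow, refined using the side view.

```bash
python3 -m pendant '[{"linear":[0,22,0],"angular":[0,0,1.311],"hand":183},{"linear":[0,22,0],"angular":[0,0,1.311],"hand":183},{"linear":[0,22,0],"angular":[0,0,1.311],"hand":183},{"linear":[0,22,0],"angular":[0,0,1.311],"hand":183},{"linear":[0,22,0],"angular":[0,0,1.311],"hand":183},{"linear":[0,22,0],"angular":[0,0,1.311],"hand":183},{"linear":[0,22,0],"angular":[0,0,1.311],"hand":183},{"linear":[0,22,0],"angular":[0,0,1.311],"hand":183},{"linear":[0,22,0],"angular":[0,0,1.311],"hand":183},{"linear":[0,22,0],"angular":[0,0,1.311],"hand":183}]';python3 -c "
from h import *
for c in((217,238),(190,285)): print(onz('side',(180+c[0]/2.5,60+c[1]/2.5),.047))
e=[onz('side',(180+c[0]/2.5,60+c[1]/2.5),.078) for c in((215,175),(136,304))];print(e,(e[0]+e[1])/2)
go(.6,-.186,.12,-14);st()"
```

```text
time_s: 7.8
eef_pos: [0.5455, -0.1871, 0.2]
tool_rot: [-0.0, 0.788, 0.616, -0.0]
ft_force: [0.0, 1.2, -0.0]
width: 0.0247
[ 0.59317201 -0.22175234  0.047     ]
[ 0.62096368 -0.12948768  0.047     ]
[array([ 0.59954911, -0.31491667,  0.078     ]), array([ 0.67624587, -0.05846882,  0.078     ])] [ 0.63789749 -0.18669275  0.078     ]
lin [1.42 5.27 8.  ]
 ang [-0. -0.  0.] j6 pred 1.51
 ang [ 0.    -0.    -3.141] j6 pred -1.63
7.8 [ 0.5455 -0.1871  0.2   ] [-0.     0.788  0.616 -0.   ] [ 0.   1.2 -0. ] 0.02465223217844885
```

```bash
python3 -c "
from h import *
go(.604,-.180,.11,-16)"
```

```text
lin [2.1  5.51 9.  ]
 ang [-0.    -0.     0.035] j6 pred 1.56
 ang [ 0.    -0.    -3.106] j6 pred -1.58
```

```bash
python3 -m pendant '[{"linear":[2.1,5.5,3],"angular":[0,0,0.035],"hand":183},{"linear":[2.1,5.5,7],"angular":[0,0,0.035],"hand":183},{"linear":[2.1,5.5,9],"angular":[0,0,0.035],"hand":183},{"linear":[2.1,5.5,9],"angular":[0,0,0.035],"hand":183}]';python3 -c "
from h import *
b=snap('side','s4')
cv2.imwrite('pics/c4.png',cv2.resize(b[80:240,180:340],None,fx=3.5,fy=3.5,interpolation=2)[:,:,::-1])
go(.606,-.180,.05,-16);st()"
```

```text
time_s: 8.2
eef_pos: [0.6015, -0.1788, 0.1061]
tool_rot: [-0.003, 0.798, 0.603, -0.002]
ft_force: [-0.7, 0.1, -0.0]
width: 0.0245
lin [0.04 0.36 5.85]
 ang [-0.004 -0.     0.002] j6 pred 1.56
 ang [ 1.000e-03 -6.000e-03 -3.139e+00] j6 pred -1.58
8.25 [ 0.6027 -0.1795  0.1085] [-0.002  0.798  0.603 -0.001] [-0.3  0.6 -0.1] 0.023948002305161083
```

View pics/c4.png

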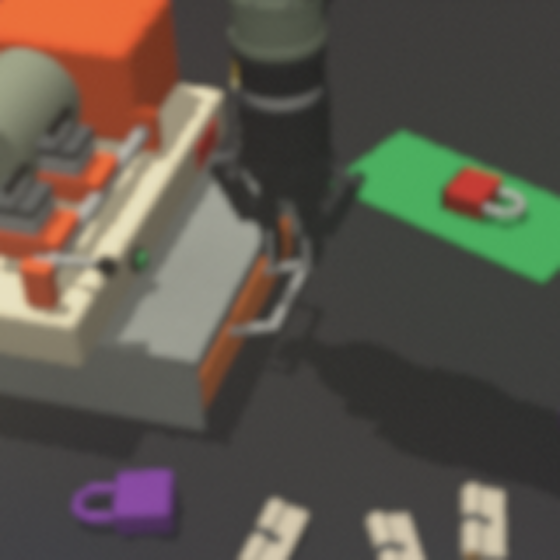

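The open fingertips (crop 272,240 and 310,258) straddle the bow's bar, so I lower.

```bash
python3 -m pendant '[{"linear":[0,0.2,2.5],"angular":[0,0,0],"hand":183},{"linear":[0,0.2,4],"angular":[0,0,0],"hand":183},{"linear":[0,0.2,4],"angular":[0,0,0],"hand":183}]';python3 -m pendant '[{"linear":[0,0,1.8],"angular":[0,0,0],"hand":183},{"linear":[0,0,1.8],"angular":[0,0,0],"hand":183},{"linear":[0,0,1.8],"angular":[0,0,0],"hand":255},{"linear":[0,0,1.8],"angular":[0,0,0],"hand":255},{"linear":[0,0,1.8],"angular":[0,0,0],"hand":255},{"linear":[0,0,1.8],"angular":[0,0,0],"hand":255}]'; python3 -c "
from h import *
p=r.get_obs()['eef_pos'];st()
d=np.array([np.cos(np.radians(-15.5)),np.sin(np.radians(-15.5))])*-.19
go(p[0]+d[0],p[1]+d[1],p[2],-16)"
```

```text
time_s: 8.55
eef_pos: [0.6047, -0.1804, 0.0694]
tool_rot: [-0.001, 0.798, 0.602, -0.001]
ft_force: [-1.3, 0.1, -0.8]
width: 0.024
time_s: 9.15
eef_pos: [0.6085, -0.182, 0.0579]
tool_rot: [0.003, 0.798, 0.602, 0.002]
ft_force: [-4.9, 1.3, 19.1]
width: 0.0058
9.15 [ 0.6085 -0.182   0.0579] [0.003 0.798 0.602 0.002] [-4.9  1.3 19.1] 0.005797083378469025
lin [ -0.15 -19.    -0.13]
 ang [0.007 0.001 0.001] j6 pred 1.55
 ang [-2.000e-03  1.100e-02 -3.141e+00] j6 pred -1.59
```

```bash
python3 -c "
from h import *
b=snap('side','s5')
cv2.imwrite('pics/c5.png',cv2.resize(b[110:210,210:340],None,fx=5,fy=5,interpolation=2)[:,:,::-1])
st();print(proj('side',r.get_obs()['eef_pos']))"
```

```text
9.2 [ 0.6085 -0.182   0.0579] [0.003 0.798 0.602 0.002] [-5.2  1.7 19.2] 0.0056043007249905194
[261.02172985 160.32288695]
```

View pics/c5.png

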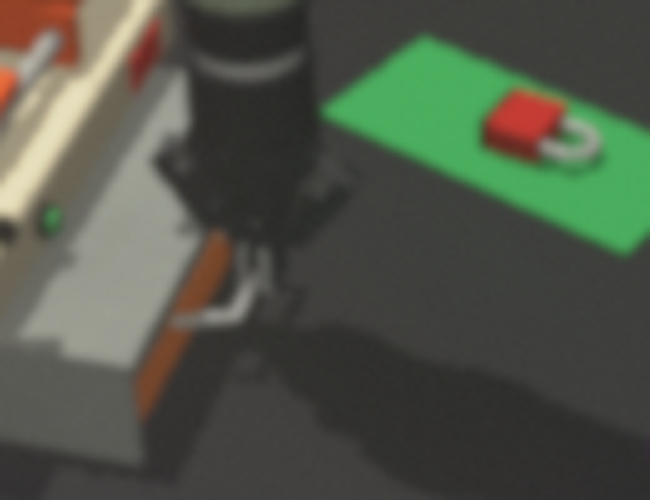

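```bash
python3 -m pendant '[{"linear":[0,0,-0.5],"angular":[0,0,0],"hand":255},{"linear":[0,0,-0.5],"angular":[0,0,0],"hand":255},{"linear":[0,0,-0.5],"angular":[0,0,0],"hand":255}]'; python3 -c "
from h import *
st()"
```

```text
time_s: 9.5
eef_pos: [0.6069, -0.1811, 0.0587]
tool_rot: [0.001, 0.798, 0.602, 0.001]
ft_force: [0.6, 0.9, 7.7]
width: 0.0053
9.5 [ 0.6069 -0.1811  0.0587] [0.001 0.798 0.602 0.001] [0.6 0.9 7.7] 0.005261882165159675
```

```bash
python3 -m pendant '[{"linear":[0,-0.5,-0.2],"angular":[0,0,0],"hand":255},{"linear":[0,-1.2,-0.2],"angular":[0,0,0],"hand":255},{"linear":[0,-2,-0.2],"angular":[0,0,0],"hand":255},{"linear":[0,-3,-0.2],"angular":[0,0,0],"hand":255},{"linear":[0,-4,-0.2],"angular":[0,0,0],"hand":255},{"linear":[0,-4,-0.2],"angular":[0,0,0],"hand":255}]'; python3 -c "
from h import *
b=snap('side','s6')
cv2.imwrite('pics/c6.png',cv2.resize(b[90:230,190:350],None,fx=4,fy=4,interpolation=2)[:,:,::-1])
st()
p=np.array([.6069,-.1811]);d=np.array([np.cos(np.radians(-15.5)),np.sin(np.radians(-15.5))])*-.19
go(p[0]+d[0],p[1]+d[1],.0585,-16)"
```

```text
time_s: 10.1
eef_pos: [0.5649, -0.1687, 0.0589]
tool_rot: [-0.001, 0.799, 0.602, -0.001]
ft_force: [-2.3, -0.3, -0.8]
width: 0.0059
10.15 [ 0.5651 -0.1688  0.0589] [-0.002  0.799  0.602 -0.001] [-4.1  1.4  2.2] 0.005400474614754265
lin [ -0.2  -14.64   0.1 ]
 ang [-0.004 -0.     0.   ] j6 pred 1.55
 ang [ 0.    -0.006 -3.141] j6 pred -1.59
```

View pics/c6.png

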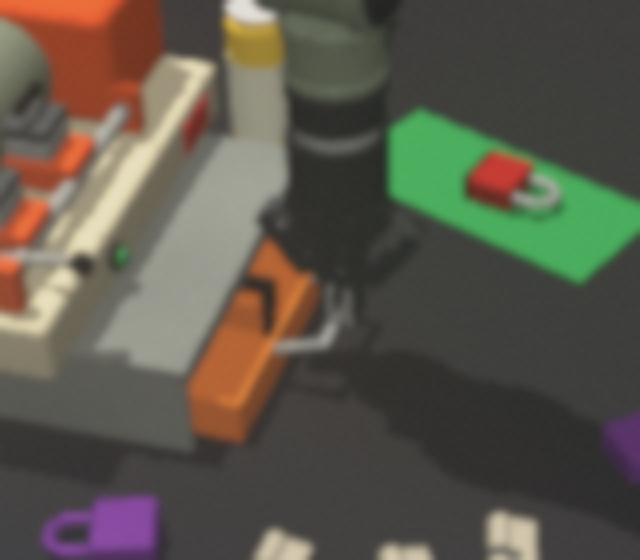

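The tray follows, square with the stand, so I continue the slide.

```bash
python3 -m pendant '[{"linear":[0,-1,0],"angular":[0,0,0],"hand":255},{"linear":[0,-2.5,0],"angular":[0,0,0],"hand":255},{"linear":[0,-4.5,0],"angular":[0,0,0],"hand":255},{"linear":[0,-6.5,0],"angular":[0,0,0],"hand":255},{"linear":[-0.1,-8.5,0],"angular":[0,0,0],"hand":255},{"linear":[-0.1,-10.5,0],"angular":[0,0,0],"hand":255},{"linear":[-0.2,-12.5,0],"angular":[0,0,0],"hand":255},{"linear":[-0.2,-14,0],"angular":[0,0,0],"hand":255},{"linear":[-0.2,-14.7,0],"angular":[0,0,0],"hand":255},{"linear":[-0.2,-14.7,0],"angular":[0,0,0],"hand":255}]'; python3 -m pendant '[{"linear":[0,0,0],"angular":[0,0,0],"hand":255},{"linear":[0,0,0],"angular":[0,0,0],"hand":200},{"linear":[0,0,0],"angular":[0,0,0],"hand":180},{"linear":[0,0,0],"angular":[0,0,0],"hand":180},{"linear":[0,0,0],"angular":[0,0,0],"hand":180},{"linear":[0,0,-4],"angular":[0,0,0],"hand":180},{"linear":[0,0,-8],"angular":[0,0,0],"hand":180},{"linear":[0,0,-13],"angular":[0,0,0],"hand":180},{"linear":[0,0,-15],"angular":[0,0,0],"hand":180}]'; python3 -c "
from h import *
b=snap('side','s7');st();a=snap('top','t7')
cv2.imwrite('pics/c7.png',np.hstack([cv2.resize(b[90:270,180:380],(400,360)),cv2.resize(a[110:290,240:440],(400,360))])[:,:,::-1])
for d in r.trace('top','tray'):print(d['score'],d['xy'],rect('top',d['region'],.036))
for d in r.trace('side','tray'):print(d['score'],d['xy'],rect('side',d['region'],.036))
"
```

```text
time_s: 11.15
eef_pos: [0.4241, -0.1304, 0.0591]
tool_rot: [-0.001, 0.799, 0.602, -0.001]
ft_force: [-1.6, 0.2, -1.6]
width: 0.005
time_s: 12.05
eef_pos: [0.4276, -0.1319, 0.2135]
tool_rot: [0.003, 0.799, 0.602, 0.001]
ft_force: [-0.3, -0.8, -0.3]
width: 0.025
12.1 [ 0.4286 -0.1324  0.2151] [0.004 0.798 0.602 0.002] [ 0.6 -0.4  2. ] 0.02547906397211963
0.94 [311.7, 207.2] [ 522.4 -156.2  239.2  204.7   74. ]
0.62 [281.3, 176.9] [ 524.5 -143.4  276.1  202.9   74.3]
```

View pics/c7.png

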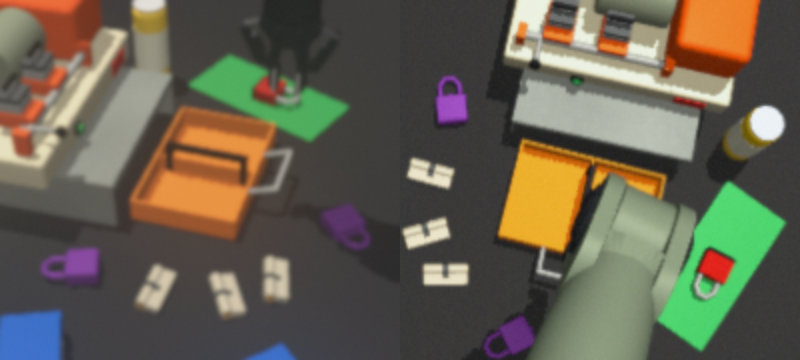

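```bash
python3 -c "
from h import *
e=[onz('side',(180+c[0]/2,90+c[1]/2),.056) for c in((169,148),(244,171))];print(e,(e[0]+e[1])/2)
b=cv2.imread('pics/s7.png').astype(int).max(2)
go(.538,-.162,.16,74)"
```

```text
[array([ 0.59698019, -0.16644847,  0.056     ]), array([ 0.48250814, -0.11363585,  0.056     ])] [ 0.53974417 -0.14004216  0.056     ]
lin [ 0.12 11.64  4.93]
 ang [ 1.000e-03  1.000e-03 -1.571e+00] j6 pred -0.01
 ang [ 1.000e-03 -1.000e-03  1.571e+00] j6 pred 3.13
```

```bash
python3 -c "
from h import *
b=cv2.imread('pics/s7.png')
s=cv2.resize(b[110:230,230:350],None,fx=5,fy=5,interpolation=2)
for c,col in(((.541,-.163),(0,255,0)),((.541,-.145),(255,0,0))):
    a=np.radians(-16);X=np.array([np.cos(a),np.sin(a)]);Y=np.array([-X[1],X[0]])
    def q(x,y,z):
        p=np.r_[np.array(c)+x*X+y*Y,z];return tuple(np.int32((proj('side',p)-[230,110])*5))
    cv2.line(s,q(-.065,0,.058),q(.065,0,.058),col,1)
    cv2.polylines(s,[np.array([q(.08*i,.12*j,.036) for i,j in((1,1),(1,-1),(-1,-1),(-1,1))])],True,col,1)
cv2.imwrite('pics/c8.png',s)"
```

```text
(no output)
```

View pics/c8.png

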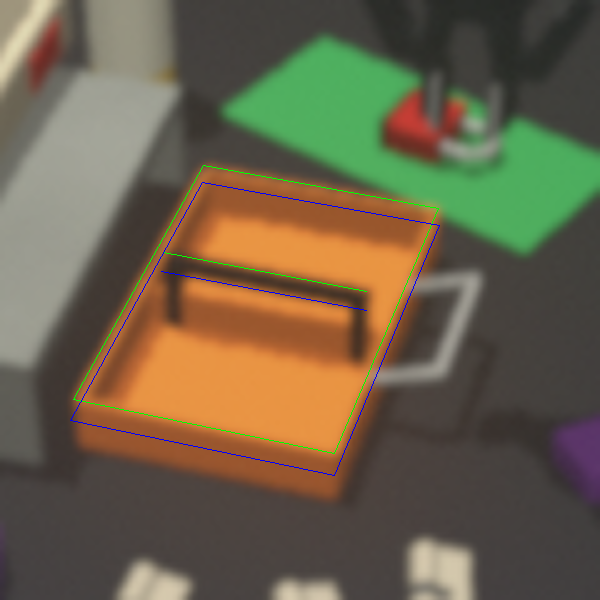

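Green overlay (origin .541,-.163, yaw −16°) matches the tray. Go over the carrying bar.

```bash
python3 -m pendant '[{"linear":[0.1,11.7,2],"angular":[0,0,-1.571],"hand":105},{"linear":[0.1,11.7,2],"angular":[0,0,-1.571],"hand":105},{"linear":[0.1,11.7,2],"angular":[0,0,-1.571],"hand":105},{"linear":[0.1,11.7,2],"angular":[0,0,-1.571],"hand":105},{"linear":[0.1,11.7,2],"angular":[0,0,-1.571],"hand":105},{"linear":[0.1,11.7,2],"angular":[0,0,-1.571],"hand":105},{"linear":[0.1,11.7,2],"angular":[0,0,-1.571],"hand":105},{"linear":[0.1,11.7,2],"angular":[0,0,-1.571],"hand":105},{"linear":[0.1,11.7,2],"angular":[0,0,-1.571],"hand":105},{"linear":[0.1,11.7,2],"angular":[0,0,-1.571],"hand":105}]' >/dev/null; python3 -m pendant '[{"linear":[0,0,0],"angular":[0,0,-0.07],"hand":105},{"linear":[0,0,0],"angular":[0,0,-0.07],"hand":105}]';python3 -c "
from h import *
go(.541,-.163,.057,74);st()"
```

```text
time_s: 13.45
eef_pos: [0.5372, -0.1618, 0.187]
tool_rot: [-0.002, 0.14, 0.99, 0.001]
ft_force: [0.0, 0.5, 0.1]
width: 0.0501
lin [-0.44 -0.02 13.  ]
 ang [ 0.001 -0.004 -0.001] j6 pred -0.01
 ang [-6.000e-03 -1.000e-03  3.141e+00] j6 pred 3.13
13.45 [ 0.5372 -0.1618  0.187 ] [-0.002  0.14   0.99   0.001] [0.  0.5 0.1] 0.05012812399620064
```

```bash
python3 -m pendant '[{"linear":[-0.3,0,4],"angular":[0,0,0],"hand":105},{"linear":[-0.3,0,8],"angular":[0,0,0],"hand":105},{"linear":[-0.3,0,11],"angular":[0,0,0],"hand":105},{"linear":[-0.3,0,13],"angular":[0,0,0],"hand":105},{"linear":[-0.3,0,13],"angular":[0,0,0],"hand":105}]'; python3 -m pendant '[{"linear":[0,0,0],"angular":[0,0,0],"hand":255},{"linear":[0,0,0],"angular":[0,0,0],"hand":255},{"linear":[0,0,0],"angular":[0,0,0],"hand":255},{"linear":[0,0,0],"angular":[0,0,0],"hand":255},{"linear":[0,0,0],"angular":[0,0,0],"hand":255},{"linear":[0,0,0],"angular":[0,0,0],"hand":255}]';python3 -m pendant '[{"linear":[0,0,-1],"angular":[0,0,0],"hand":255},{"linear":[0,0,-2],"angular":[0,0,0],"hand":255},{"linear":[0,0,-4],"angular":[0,0,0],"hand":255},{"linear":[0,0,-4],"angular":[0,0,0],"hand":255},{"linear":[0,0,-4],"angular":[0,0,0],"hand":255}]'; python3 -c "
from h import *
snap('side','s9')
go(.446,.3305,.13,121.8);st();print(r.get_obs()['joint_pos'])"
```

```text
time_s: 13.95
eef_pos: [0.538, -0.1617, 0.0551]
tool_rot: [-0.004, 0.14, 0.99, 0.001]
ft_force: [-0.1, -0.5, 0.4]
width: 0.0502
time_s: 14.55
eef_pos: [0.5424, -0.1636, 0.0607]
tool_rot: [0.001, 0.139, 0.99, -0.0]
ft_force: [-1.0, -0.5, 7.0]
width: 0.0088
time_s: 15.05
eef_pos: [0.5415, -0.1633, 0.0996]
tool_rot: [0.0, 0.139, 0.99, -0.0]
ft_force: [0.5, -0.2, -4.9]
width: 0.0093
lin [22.76 44.81 -3.1 ]
 ang [ 0.    -0.    -0.835] j6 pred 0.08
 ang [-1.000e-03 -0.000e+00  2.307e+00] j6 pred 3.22
15.1 [ 0.541  -0.163   0.0989] [-0.     0.139  0.99   0.   ] [-0.3 -0.2 -4.8] 0.00916251430781952
[-4.23244370e-01  5.04767831e-01 -3.58449171e-01  7.08087484e-01
 -3.22666974e-05 -1.43407854e-01]
```

The tray is lifted (4.9 N). Carry to the blue mat.

```bash
python3 -m pendant '[{"linear":[0,3,-3],"angular":[0,0,0],"hand":255},{"linear":[1.5,6,-3],"angular":[0,0,-0.1],"hand":255},{"linear":[3.5,10,-3],"angular":[0,0,-0.2],"hand":255},{"linear":[6,14,-3],"angular":[0,0,-0.3],"hand":255},{"linear":[8,18,-3],"angular":[0,0,-0.4],"hand":255},{"linear":[10,22,-3],"angular":[0,0,-0.5],"hand":255},{"linear":[13,26,-3],"angular":[0,0,-0.6],"hand":255},{"linear":[15,30,-3],"angular":[0,0,-0.7],"hand":255},{"linear":[17,34,-3],"angular":[0,0,-0.75],"hand":255},{"linear":[19,38,-3],"angular":[0,0,-0.8],"hand":255}]';python3 -c "
from h import *
go(.446,.3305,.13,121.8)"
```

```text
time_s: 16.1
eef_pos: [0.4623, 0.256, 0.1283]
tool_rot: [-0.001, -0.258, 0.966, -0.0]
ft_force: [0.8, -0.0, -4.5]
width: 0.0086
lin [-2.3   7.27 -0.17]
 ang [ 0.    -0.002 -0.033] j6 pred 0.08
 ang [-3.000e-03 -0.000e+00  3.109e+00] j6 pred 3.22
```

```bash
python3 -m pendant '[{"linear":[-1,3,0],"angular":[0,0,-0.033],"hand":255},{"linear":[-2,6,0],"angular":[0,0,-0.033],"hand":255},{"linear":[-2.3,7.3,0],"angular":[0,0,-0.033],"hand":255},{"linear":[-2.3,7.3,0],"angular":[0,0,-0.033],"hand":255},{"linear":[-2.3,7.3,0],"angular":[0,0,-0.033],"hand":255}]';python3 -c "
from h import *
b=snap('side','s10');a=snap('top','t10');go(.446,.3305,.064,121.8);st()
p=r.get_obs()['eef_pos']
print(proj('side',p))
cv2.imwrite('pics/c10.png',np.hstack([cv2.resize(b[160:400,190:430],(400,400)),cv2.resize(a[180:320,110:250],(400,400))])[:,:,::-1])"
```

```text
time_s: 16.6
eef_pos: [0.4468, 0.3285, 0.1285]
tool_rot: [-0.001, -0.273, 0.962, -0.001]
ft_force: [0.1, 0.9, -4.7]
width: 0.0086
lin [-0.02  0.28  6.48]
 ang [-0.001 -0.001 -0.003] j6 pred 0.08
 ang [-2.000e-03  1.000e-03  3.138e+00] j6 pred 3.22
16.7 [0.4473 0.328  0.1289] [-0.001 -0.272  0.962 -0.   ] [-0.5  0.  -3.9] 0.008370296953898262
[319.91238282 283.65447499]
```

View pics/c10.png

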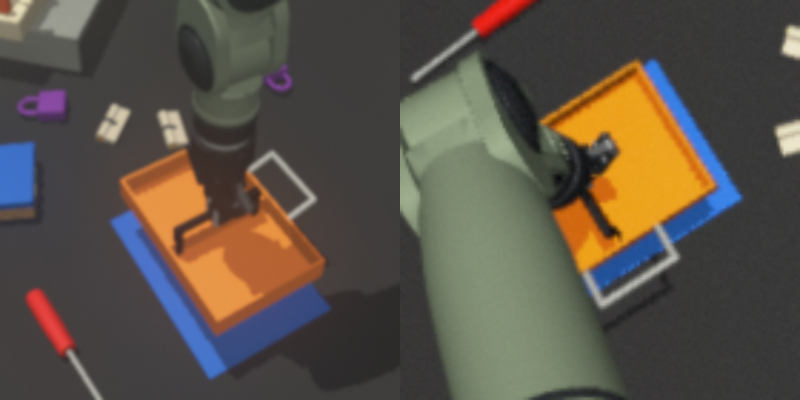

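The tray hangs level and square above the mat, so I lower it.

```bash
python3 -m pendant '[{"linear":[0,0.2,2],"angular":[0,0,0],"hand":255},{"linear":[0,0.2,4],"angular":[0,0,0],"hand":255},{"linear":[0,0.2,5.5],"angular":[0,0,0],"hand":255},{"linear":[0,0.2,6.3],"angular":[0,0,0],"hand":255},{"linear":[0,0.2,6.6],"angular":[0,0,0],"hand":255},{"linear":[0,0.2,6.6],"angular":[0,0,0],"hand":255}]';python3 -m pendant '[{"linear":[0,0,0],"angular":[0,0,0],"hand":105},{"linear":[0,0,0],"angular":[0,0,0],"hand":105},{"linear":[0,0,0],"angular":[0,0,0],"hand":105},{"linear":[0,0,0],"angular":[0,0,0],"hand":105},{"linear":[0,0,-4],"angular":[0,0,0],"hand":105},{"linear":[0,0,-8],"angular":[0,0,0],"hand":105},{"linear":[0,0,-12],"angular":[0,0,0],"hand":0},{"linear":[0,0,-12],"angular":[0,0,0],"hand":0}]';python3 -c "
from h import *
b=snap('side','s11')
for d in r.trace('side','cylinder_1'):print(round(d['score'],2),d['xy'],rect('side',d['region'],.008))
go(.438,.058,.14,0);print(r.get_obs()['joint_pos'])"
```

```text
time_s: 17.3
eef_pos: [0.4466, 0.3303, 0.0639]
tool_rot: [0.0, -0.272, 0.962, -0.0]
ft_force: [0.0, 0.2, -4.6]
width: 0.0088
time_s: 18.1
eef_pos: [0.4495, 0.333, 0.1892]
tool_rot: [0.005, -0.273, 0.962, 0.001]
ft_force: [1.0, 0.2, -0.6]
width: 0.0769
0.65 [294.0, 236.4] [506.2  87.5  78.6  32.1 -77.9]
0.61 [254.3, 234.2] [602.8  75.9  90.5  36.2  76.5]
lin [ 15.15 -22.8    4.41]
 ang [3.000e-03 2.000e-03 2.124e+00] j6 pred 1.7
 ang [-0.002  0.003 -1.018] j6 pred -1.44
[ 5.05480371e-01  3.93674171e-01 -2.87221559e-01  8.86932760e-01
 -3.97540214e-05 -4.78116698e-02]
```

```bash
cat >> h.py <<'E'
def cyls(n,box=(.35,.72,-.1,.2)):
    im=r.capture(n).astype(int); m=((im.min(2)>110)).astype(np.uint8)
    k,l,s,c=cv2.connectedComponentsWithStats(cv2.morphologyEx(m,3,np.ones((3,3))))
    for i in range(1,k):
        w=onz(n,c[i],.008)
        if s[i,4]>60 and box[0]<w[0]<box[1] and box[2]<w[1]<box[3]: print(n,np.round(c[i]),s[i,4],rect(n,l==i,.012))
    return im.astype(np.uint8)
E
python3 -c "
from h import *
a=cyls('top');b=cyls('side')
cv2.imwrite('pics/c12.png',np.hstack([cv2.resize(a[170:290,200:320],(400,400)),cv2.resize(b[170:410,190:430],(400,400))])[:,:,::-1])"
```

```text
top [255. 196.] 226 [604.8  80.   71.8  34.5  73.1]
top [253. 226.] 231 [506.8  87.8  71.1  34.3 -75.4]
top [262. 247.] 236 [438.7  58.4  67.3  32.   88.5]
side [258. 233.] 261 [603.1  78.3  79.6  35.7  73.7]
side [293. 236.] 252 [506.8  87.   79.3  34.7 -76. ]
```

View pics/c12.png

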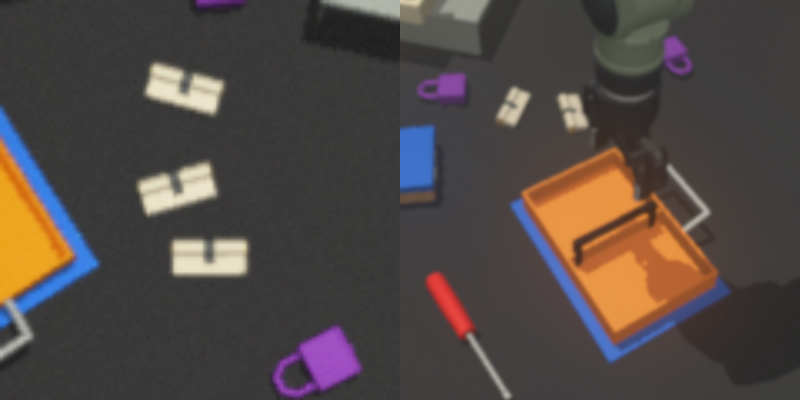

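```bash
python3 -m pendant '[{"linear":[15.1,-22.8,4.5],"angular":[0,0,-1.02],"hand":90},{"linear":[15.1,-22.8,4.5],"angular":[0,0,-1.02],"hand":90},{"linear":[15.1,-22.8,4.5],"angular":[0,0,-1.02],"hand":90},{"linear":[15.1,-22.8,4.5],"angular":[0,0,-1.02],"hand":90},{"linear":[15.1,-22.8,4.5],"angular":[0,0,-1.02],"hand":90},{"linear":[15.1,-22.8,4.5],"angular":[0,0,-1.02],"hand":90},{"linear":[15.1,-22.8,4.5],"angular":[0,0,-1.02],"hand":90},{"linear":[15.1,-22.8,4.5],"angular":[0,0,-1.02],"hand":90},{"linear":[15.1,-22.8,4.5],"angular":[0,0,-1.02],"hand":90},{"linear":[15.1,-22.8,4.5],"angular":[0,0,-1.02],"hand":90}]';python3 -c "
from h import *
go(.4385,.0585,.026,-1.5);st()"
```

```text
time_s: 19.3
eef_pos: [0.4369, 0.0578, 0.1374]
tool_rot: [0.001, 0.707, -0.707, -0.001]
ft_force: [0.1, 0.9, -0.2]
width: 0.0553
lin [-0.07 -0.18 11.14]
 ang [-0.000e+00  3.000e-03 -3.115e+00] j6 pred -4.55
 ang [0.002 0.    0.027] j6 pred -1.41
19.3 [0.4369 0.0578 0.1374] [ 0.001  0.707 -0.707 -0.001] [ 0.1  0.9 -0.2] 0.055337483508641865
```

```bash
python3 -m pendant '[{"linear":[0,-0.1,4],"angular":[0,0,0.027],"hand":90},{"linear":[0,-0.1,8],"angular":[0,0,0.027],"hand":90},{"linear":[0,-0.1,10.5],"angular":[0,0,0.027],"hand":90},{"linear":[0,-0.1,11.1],"angular":[0,0,0.027],"hand":90},{"linear":[0,-0.1,11.1],"angular":[0,0,0.027],"hand":90}]'; python3 -m pendant '[{"linear":[0,0,0],"angular":[0,0,0],"hand":255},{"linear":[0,0,0],"angular":[0,0,0],"hand":255},{"linear":[0,0,0],"angular":[0,0,0],"hand":255},{"linear":[0,0,0],"angular":[0,0,0],"hand":255},{"linear":[0,0,0],"angular":[0,0,0],"hand":255},{"linear":[0,0,-3],"angular":[0,0,0],"hand":255},{"linear":[0,0,-7],"angular":[0,0,0],"hand":255},{"linear":[0,0,-11],"angular":[0,0,0],"hand":255},{"linear":[0,0,-11],"angular":[0,0,0],"hand":255}]';python3 -c "
from h import *
T=lambda x,y:(.446+.85*x-.527*y,.3305+.527*x+.85*y)
go(*T(0,.059),.13,31.8);st()"
```

```text
time_s: 19.8
eef_pos: [0.4377, 0.0581, 0.0266]
tool_rot: [-0.001, -0.698, 0.716, 0.001]
ft_force: [0.2, 0.1, -0.7]
width: 0.0551
time_s: 20.7
eef_pos: [0.4425, 0.0576, 0.1426]
tool_rot: [0.004, -0.698, 0.716, -0.004]
ft_force: [1.0, 0.3, -2.2]
width: 0.0311
lin [-32.22   3.56   1.22]
 ang [-0.004  0.013  2.562] j6 pred 1.76
 ang [-0.01  -0.003 -0.58 ] j6 pred -1.38
20.7 [0.4425 0.0576 0.1426] [ 0.004 -0.698  0.716 -0.004] [ 1.   0.3 -2.2] 0.031063742600374845
```

```bash
python3 -m pendant '[{"linear":[-32.2,3.6,1],"angular":[0,0,-0.58],"hand":255},{"linear":[-32.2,3.6,1],"angular":[0,0,-0.58],"hand":255},{"linear":[-32.2,3.6,1],"angular":[0,0,-0.58],"hand":255},{"linear":[-32.2,3.6,1],"angular":[0,0,-0.58],"hand":255},{"linear":[-32.2,3.6,1],"angular":[0,0,-0.58],"hand":255},{"linear":[-32.2,3.6,1],"angular":[0,0,-0.58],"hand":255},{"linear":[-32.2,3.6,1],"angular":[0,0,-0.58],"hand":255},{"linear":[-32.2,3.6,1],"angular":[0,0,-0.58],"hand":255},{"linear":[-32.2,3.6,1],"angular":[0,0,-0.58],"hand":255},{"linear":[-32.2,3.6,1],"angular":[0,0,-0.58],"hand":255}]';python3 -c "
from h import *
T=lambda x,y:(.446+.85*x-.527*y,.3305+.527*x+.85*y)
go(*T(0,.059),.038,31.8);st()
a=snap('side','s13')"
```

```text
time_s: 21.7
eef_pos: [0.4102, 0.3793, 0.1269]
tool_rot: [0.001, 0.874, -0.487, -0.0]
ft_force: [1.0, 0.1, -2.6]
width: 0.0304
lin [ 0.13 -0.48  8.89]
 ang [-1.000e-03 -2.000e-03  3.141e+00] j6 pred 1.76
 ang [ 0.001 -0.    -0.001] j6 pred -1.38
21.7 [0.4102 0.3793 0.1269] [ 0.001  0.874 -0.487 -0.   ] [ 1.   0.1 -2.6] 0.030431243398319725
```

```bash
python3 -m pendant '[{"linear":[0,-0.3,4],"angular":[0,0,0],"hand":255},{"linear":[0,-0.3,7],"angular":[0,0,0],"hand":255},{"linear":[0,-0.3,8.9],"angular":[0,0,0],"hand":255},{"linear":[0,-0.3,9.1],"angular":[0,0,0],"hand":255},{"linear":[0,-0.3,9.1],"angular":[0,0,0],"hand":90},{"linear":[0,-0.3,9.1],"angular":[0,0,0],"hand":90},{"linear":[0,-0.3,9.1],"angular":[0,0,0],"hand":90},{"linear":[0,-0.3,5],"angular":[0,0,0],"hand":90},{"linear":[0,-0.3,0],"angular":[0,0,0],"hand":90},{"linear":[0,-0.3,-4],"angular":[0,0,0],"hand":90}]';python3 -m pendant '[{"linear":[0,0,0],"angular":[0,0,0],"hand":90}]';python3 -c "
from h import *
cyls('top')
go(.507,.0876,.14,14.5)"
```

```text
time_s: 22.75
eef_pos: [0.4135, 0.3824, 0.1704]
tool_rot: [-0.001, 0.874, -0.486, 0.0]
ft_force: [1.2, 0.3, 0.1]
width: 0.055
time_s: 22.85
eef_pos: [0.4166, 0.3846, 0.1744]
tool_rot: [-0.006, 0.874, -0.486, 0.003]
ft_force: [0.5, 1.4, -0.0]
width: 0.0552
top [255. 196.] 226 [604.8  80.   71.8  34.5  73.1]
top [253. 226.] 230 [507.   87.9  71.1  33.9 -75.4]
lin [29.99  7.84  3.07]
 ang [-2.000e-03 -1.200e-02 -2.839e+00] j6 pred -4.79
 ang [-0.008  0.002  0.302] j6 pred -1.65
```

```bash
python3 -m pendant '[{"linear":[30,7.8,3],"angular":[0,0,0.302],"hand":90},{"linear":[30,7.8,3],"angular":[0,0,0.302],"hand":90},{"linear":[30,7.8,3],"angular":[0,0,0.302],"hand":90},{"linear":[30,7.8,3],"angular":[0,0,0.302],"hand":90},{"linear":[30,7.8,3],"angular":[0,0,0.302],"hand":90},{"linear":[30,7.8,3],"angular":[0,0,0.302],"hand":90},{"linear":[30,7.8,3],"angular":[0,0,0.302],"hand":90},{"linear":[30,7.8,3],"angular":[0,0,0.302],"hand":90},{"linear":[30,7.8,3],"angular":[0,0,0.302],"hand":90}]';python3 -c "
from h import *
cyls('side');a=snap('side','s14')
cv2.imwrite('pics/c14.png',cv2.resize(a[170:410,190:430],(600,600))[:,:,::-1])
go(.507,.0876,.026,14.5)"
```

```text
time_s: 23.8
eef_pos: [0.5042, 0.0868, 0.1368]
tool_rot: [0.0, 0.791, -0.612, -0.001]
ft_force: [-0.3, 0.2, 0.1]
width: 0.055
side [258. 233.] 260 [603.8  78.6  78.4  35.9  72.6]
side [293. 235.] 230 [507.6  84.   73.1  34.7 -76. ]
lin [ 0.07 -0.27 11.11]
 ang [-1.000e-03  1.000e-03 -3.139e+00] j6 pred -4.79
 ang [0.001 0.001 0.003] j6 pred -1.65
```

View pics/c14.png

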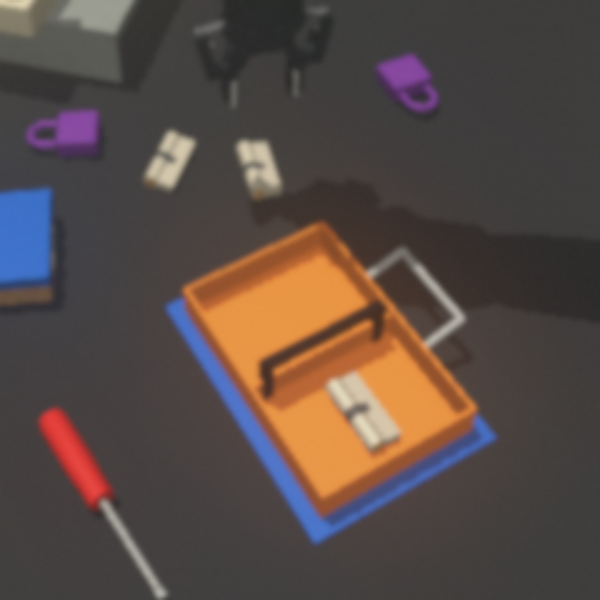

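The first cylinder lies in the far bay (crop 362,412). Next is the second.

```bash
python3 -m pendant '[{"linear":[0,-0.1,4],"angular":[0,0,0],"hand":90},{"linear":[0,-0.1,8],"angular":[0,0,0],"hand":90},{"linear":[0,-0.1,10.5],"angular":[0,0,0],"hand":90},{"linear":[0,-0.1,11.1],"angular":[0,0,0],"hand":90},{"linear":[0,-0.1,11.1],"angular":[0,0,0],"hand":90}]'; python3 -m pendant '[{"linear":[0,0,0],"angular":[0,0,0],"hand":255},{"linear":[0,0,0],"angular":[0,0,0],"hand":255},{"linear":[0,0,0],"angular":[0,0,0],"hand":255},{"linear":[0,0,0],"angular":[0,0,0],"hand":255},{"linear":[0,0,0],"angular":[0,0,0],"hand":255},{"linear":[0,0,-3],"angular":[0,0,0],"hand":255},{"linear":[0,0,-7],"angular":[0,0,0],"hand":255},{"linear":[0,0,-11],"angular":[0,0,0],"hand":255},{"linear":[0,0,-11],"angular":[0,0,0],"hand":255}]';python3 -c "
from h import *
T=lambda x,y:(.446+.85*x-.527*y,.3305+.527*x+.85*y)
go(*T(-.036,-.059),.13,31.8);st()"
```

```text
time_s: 24.4
eef_pos: [0.505, 0.0875, 0.0258]
tool_rot: [0.001, 0.791, -0.611, -0.001]
ft_force: [-0.0, 0.2, 0.5]
width: 0.0556
time_s: 25.3
eef_pos: [0.5101, 0.0864, 0.1423]
tool_rot: [-0.003, 0.791, -0.612, 0.004]
ft_force: [0.6, -0.4, -0.4]
width: 0.0307
lin [-18.54   1.78   1.16]
 ang [-0.006  0.015  2.84 ] j6 pred 1.55
 ang [-0.01  -0.004 -0.302] j6 pred -1.6
25.3 [0.5101 0.0864 0.1423] [-0.003  0.791 -0.612  0.004] [ 0.6 -0.4 -0.4] 0.030683008871310983
```

```bash
python3 -m pendant '[{"linear":[-18.5,1.8,1],"angular":[0,0,-0.302],"hand":255},{"linear":[-18.5,1.8,1],"angular":[0,0,-0.302],"hand":255},{"linear":[-18.5,1.8,1],"angular":[0,0,-0.302],"hand":255},{"linear":[-18.5,1.8,1],"angular":[0,0,-0.302],"hand":255},{"linear":[-18.5,1.8,1],"angular":[0,0,-0.302],"hand":255},{"linear":[-18.5,1.8,1],"angular":[0,0,-0.302],"hand":255},{"linear":[-18.5,1.8,1],"angular":[0,0,-0.302],"hand":255}]';python3 -c "
from h import *
T=lambda x,y:(.446+.85*x-.527*y,.3305+.527*x+.85*y)
go(*T(-.036,-.059),.037,31.8);st()
a=snap('side','s15')"
```

```text
time_s: 26.0
eef_pos: [0.4424, 0.2601, 0.1262]
tool_rot: [0.0, 0.874, -0.487, 0.0]
ft_force: [-0.4, -1.0, -1.6]
width: 0.0303
lin [ 0.1  -0.42  8.92]
 ang [-1.000e-03 -0.000e+00  3.141e+00] j6 pred 1.55
 ang [ 0.    -0.001 -0.001] j6 pred -1.6
26.0 [0.4424 0.2601 0.1262] [ 0.     0.874 -0.487  0.   ] [-0.4 -1.  -1.6] 0.03033558017338868
```

```bash
python3 -m pendant '[{"linear":[0,-0.7,4],"angular":[0,0,0],"hand":255},{"linear":[0,-0.7,7],"angular":[0,0,0],"hand":255},{"linear":[0,-0.7,8.9],"angular":[0,0,0],"hand":255},{"linear":[0,-0.7,9.1],"angular":[0,0,0],"hand":255},{"linear":[0,-0.7,9.1],"angular":[0,0,0],"hand":130},{"linear":[0,-0.7,9.1],"angular":[0,0,0],"hand":130},{"linear":[0,-0.7,9.1],"angular":[0,0,0],"hand":130},{"linear":[0,-0.7,5],"angular":[0,0,0],"hand":130},{"linear":[0,-0.7,0],"angular":[0,0,0],"hand":130},{"linear":[0,-0.7,-4],"angular":[0,0,0],"hand":90}]';python3 -m pendant '[{"linear":[0,0,0],"angular":[0,0,0],"hand":90}]';python3 -c "
from h import *
cyls('top')
go(.604,.0795,.14,-16.5)"
```

```text
time_s: 27.05
eef_pos: [0.4486, 0.2647, 0.1691]
tool_rot: [-0.001, 0.874, -0.486, 0.001]
ft_force: [1.2, 0.4, 0.2]
width: 0.0547
time_s: 27.15
eef_pos: [0.4519, 0.2661, 0.1728]
tool_rot: [-0.005, 0.874, -0.486, 0.004]
ft_force: [0.1, 0.6, 0.0]
width: 0.0551
top [255. 196.] 225 [604.8  80.   71.8  34.4  73. ]
lin [23.9  -3.21  3.06]
 ang [-2.000e-03 -1.000e-02 -2.298e+00] j6 pred -4.29
 ang [-0.008  0.002  0.843] j6 pred -1.15
```

```bash
python3 -m pendant '[{"linear":[23.9,-3.2,3],"angular":[0,0,0.843],"hand":90},{"linear":[23.9,-3.2,3],"angular":[0,0,0.843],"hand":90},{"linear":[23.9,-3.2,3],"angular":[0,0,0.843],"hand":90},{"linear":[23.9,-3.2,3],"angular":[0,0,0.843],"hand":90},{"linear":[23.9,-3.2,3],"angular":[0,0,0.843],"hand":90},{"linear":[23.9,-3.2,3],"angular":[0,0,0.843],"hand":90},{"linear":[23.9,-3.2,3],"angular":[0,0,0.843],"hand":90},{"linear":[23.9,-3.2,3],"angular":[0,0,0.843],"hand":90},{"linear":[23.9,-3.2,3],"angular":[0,0,0.843],"hand":90}]';python3 -c "
from h import *
cyls('side');a=snap('side','s16')
go(.604,.0795,.026,-16.5)"
```

```text
time_s: 28.1
eef_pos: [0.6004, 0.0792, 0.1359]
tool_rot: [-0.0, -0.6, 0.8, 0.0]
ft_force: [0.4, 0.5, -0.1]
width: 0.0551
side [258. 232.] 226 [602.6  76.3  73.7  35.7  73.7]
lin [-0.11 -0.31 11.03]
 ang [ 0.     0.    -3.139] j6 pred -4.29
 ang [ 0.    -0.     0.003] j6 pred -1.15
```

```bash
python3 -m pendant '[{"linear":[0,-0.1,4],"angular":[0,0,0],"hand":90},{"linear":[0,-0.1,8],"angular":[0,0,0],"hand":90},{"linear":[0,-0.1,10.5],"angular":[0,0,0],"hand":90},{"linear":[0,-0.1,11],"angular":[0,0,0],"hand":90},{"linear":[0,-0.1,11],"angular":[0,0,0],"hand":90}]'; python3 -m pendant '[{"linear":[0,0,0],"angular":[0,0,0],"hand":255},{"linear":[0,0,0],"angular":[0,0,0],"hand":255},{"linear":[0,0,0],"angular":[0,0,0],"hand":255},{"linear":[0,0,0],"angular":[0,0,0],"hand":255},{"linear":[0,0,0],"angular":[0,0,0],"hand":255},{"linear":[0,0,-3],"angular":[0,0,0],"hand":255},{"linear":[0,0,-7],"angular":[0,0,0],"hand":255},{"linear":[0,0,-11],"angular":[0,0,0],"hand":255},{"linear":[0,0,-11],"angular":[0,0,0],"hand":255}]';python3 -c "
from h import *
T=lambda x,y:(.446+.85*x-.527*y,.3305+.527*x+.85*y)
go(*T(.034,-.059),.13,31.8);st()
b=snap('side','s17')
cv2.imwrite('pics/c17.png',cv2.resize(b[170:410,190:430],(600,600))[:,:,::-1])"
```

```text
time_s: 28.7
eef_pos: [0.6016, 0.0786, 0.026]
tool_rot: [-0.001, -0.599, 0.801, 0.0]
ft_force: [-0.2, -0.6, -0.1]
width: 0.0552
time_s: 29.6
eef_pos: [0.6064, 0.0781, 0.1431]
tool_rot: [0.005, -0.599, 0.801, -0.003]
ft_force: [1.3, -0.1, -1.7]
width: 0.0306
lin [-18.26  15.89   1.19]
 ang [-2.000e-03  1.400e-02  2.299e+00] j6 pred 1.55
 ang [-0.012 -0.002 -0.843] j6 pred -1.59
29.6 [0.6064 0.0781 0.1431] [ 0.005 -0.599  0.801 -0.003] [ 1.3 -0.1 -1.7] 0.030638948165934453
```

View pics/c17.png

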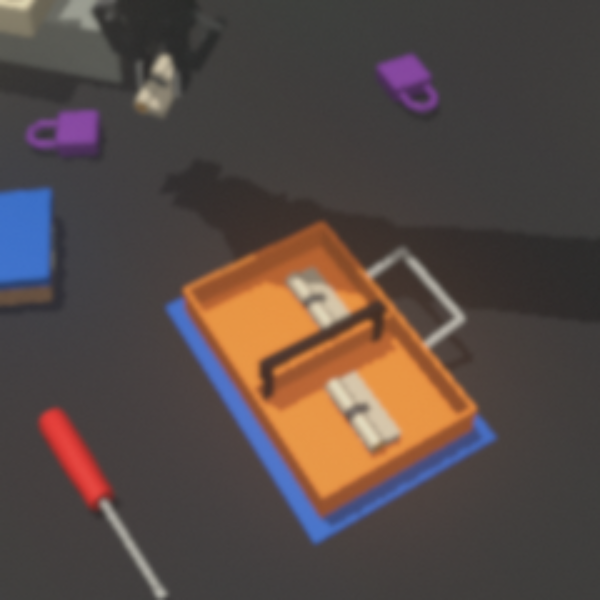

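Two cylinders are in the tray and the third is held. The space at the +x end of the near bay is free.

```bash
python3 -m pendant '[{"linear":[-18.2,15.9,1],"angular":[0,0,-0.843],"hand":255},{"linear":[-18.2,15.9,1],"angular":[0,0,-0.843],"hand":255},{"linear":[-18.2,15.9,1],"angular":[0,0,-0.843],"hand":255},{"linear":[-18.2,15.9,1],"angular":[0,0,-0.843],"hand":255},{"linear":[-18.2,15.9,1],"angular":[0,0,-0.843],"hand":255},{"linear":[-18.2,15.9,1],"angular":[0,0,-0.843],"hand":255},{"linear":[-18.2,15.9,1],"angular":[0,0,-0.843],"hand":255},{"linear":[-18.2,15.9,1],"angular":[0,0,-0.843],"hand":255},{"linear":[-18.2,15.9,1],"angular":[0,0,-0.843],"hand":255}]';python3 -c "
from h import *
T=lambda x,y:(.446+.85*x-.527*y,.3305+.527*x+.85*y)
go(*T(.034,-.059),.037,31.8);st()"
```

```text
time_s: 30.55
eef_pos: [0.5016, 0.2967, 0.1258]
tool_rot: [0.0, 0.873, -0.487, -0.0]
ft_force: [0.8, 0.3, -1.7]
width: 0.0307
lin [ 0.1  -0.46  8.88]
 ang [-0.000e+00 -1.000e-03  3.139e+00] j6 pred 1.55
 ang [ 0.001 -0.    -0.002] j6 pred -1.59
30.55 [0.5016 0.2967 0.1258] [ 0.     0.873 -0.487 -0.   ] [ 0.8  0.3 -1.7] 0.030674807644474052
```

```bash
python3 -m pendant '[{"linear":[0,-0.3,4],"angular":[0,0,0],"hand":255},{"linear":[0,-0.3,7],"angular":[0,0,0],"hand":255},{"linear":[0,-0.3,8.9],"angular":[0,0,0],"hand":255},{"linear":[0,-0.3,9.1],"angular":[0,0,0],"hand":255},{"linear":[0,-0.3,9.1],"angular":[0,0,0],"hand":130},{"linear":[0,-0.3,9.1],"angular":[0,0,0],"hand":130},{"linear":[0,-0.3,9.1],"angular":[0,0,0],"hand":130},{"linear":[0,-0.3,5],"angular":[0,0,0],"hand":130},{"linear":[0,-0.3,0],"angular":[0,0,0],"hand":130},{"linear":[0,-0.3,-4],"angular":[0,0,0],"hand":90}]';python3 -m pendant '[{"linear":[20,0,-5],"angular":[0,0,0],"hand":90},{"linear":[20,0,-5],"angular":[0,0,0],"hand":90},{"linear":[20,0,-5],"angular":[0,0,0],"hand":90},{"linear":[20,0,-5],"angular":[0,0,0],"hand":90},{"linear":[20,0,-5],"angular":[0,0,0],"hand":90},{"linear":[20,0,-5],"angular":[0,0,0],"hand":90}]';python3 -c "
from h import *
b=snap('side','s18');a=snap('top','t18')
cv2.imwrite('pics/c18.png',np.hstack([cv2.resize(b[90:410,170:430],(390,480)),cv2.resize(a[130:330,110:450],(408,240)).repeat(1,0) if 0 else cv2.resize(a[110:330,110:300],(414,480))])[:,:,::-1])
for n in('top','side'):
    for d in r.trace(n,'tray')[:1]+r.trace(n,'blue_mat')[:1]+r.trace(n,'green_mat')[:1]+r.trace(n,'screwdriver')[:1]+r.trace(n,'blank_box')[:1]:print(n,round(d['score'],2),np.round(d['xy']),rect(n,d['region'],.02))
im=a.astype(int);m=(im[...,0]>150)&(im[...,2]<90)&(im[...,1]>80)&(im[...,1]<190);c=m*0;c[190:310,115:245]=m[190:310,115:245];print('tray',rect('top',c,.03))
im=b.astype(int);m=(im[...,0]>120)&(im[...,1]<70)&(im[...,2]<70);c=m*0;c[110:170,270:360]=m[110:170,270:360];print('padlock',rect('side',c,.02))
"
```

```text
time_s: 31.55
eef_pos: [0.5045, 0.2993, 0.1689]
tool_rot: [-0.001, 0.874, -0.486, 0.001]
ft_force: [1.0, 1.6, -0.6]
width: 0.0547
time_s: 32.15
eef_pos: [0.6104, 0.1278, 0.2169]
tool_rot: [-0.001, 0.873, -0.488, 0.001]
ft_force: [-1.2, -0.5, 0.3]
width: 0.0553
top 0.77 [167. 249.] [430.8 325.  241.9 203.1 -57.9]
top 0.96 [169. 279.] [324.5 361.7  74.1  16.5 -59.2]
top 0.68 [393. 239.] [ 441.6 -376.8  256.7  121.1  -36.7]
top 0.57 [146. 182.] [659.  430.1  90.1  29.2 -45.1]
side 0.91 [319. 318.] [423.6 313.6 257.6 225.1 -58.4]
side 0.61 [335. 335.] [412.1 382.5  71.7  33.2 -58.4]
side 0.88 [311. 143.] [ 440.8 -358.2  256.2  119.4  -38.8]
side 0.71 [224. 361.] [639.  466.2 186.6  29.4 -55.8]
side 0.85 [195. 269.] [755.  207.1 148.6  89.  -81.9]
tray [439.3 335.  229.7 159.4 -60.8]
padlock [ 437.5 -377.1   45.    38.2   59.3]
```

View pics/c18.png

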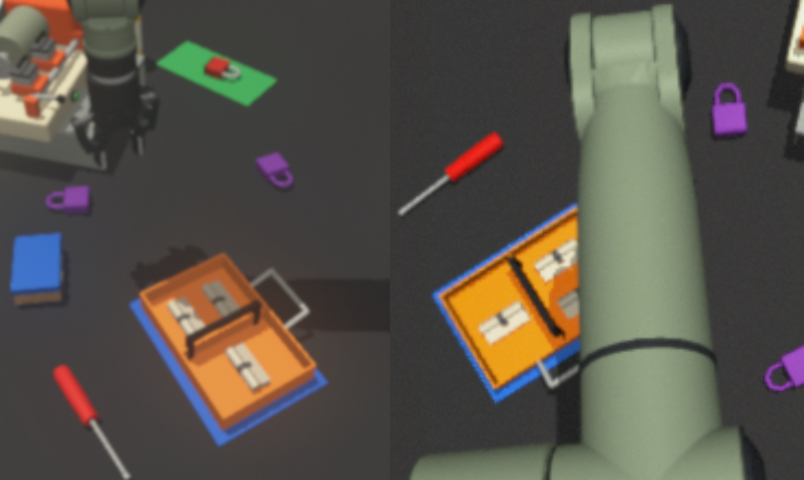

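```bash
python3 -c "
from h import *
for n in('top','side'):
    r.capture(n)
    for nm in('cylinder_1','padlock_a'):
        for d in r.trace(n,nm):print(n,nm,round(d['score'],2),np.round(d['xy']),d['region'].sum(),np.round(onz(n,d['xy'],.015),3))
st();print(r.job_done())"
```

```text
top cylinder_1 0.66 [163. 255.] 198 [0.419 0.378 0.015]
top cylinder_1 0.44 [194. 250.] 78 [0.434 0.279 0.015]
top padlock_a 0.79 [299. 280.] 228 [ 0.331 -0.053  0.015]
top padlock_a 0.73 [267. 160.] 303 [0.723 0.038 0.015]
top padlock_a 0.71 [397. 246.] 302 [ 0.428 -0.377  0.015]
side cylinder_1 0.91 [334. 333.] 478 [0.413 0.377 0.015]
side cylinder_1 0.88 [293. 301.] 341 [0.505 0.298 0.015]
side cylinder_1 0.85 [318. 289.] 322 [0.446 0.261 0.015]
side padlock_a 0.79 [219. 223.] 381 [0.713 0.047 0.015]
side padlock_a 0.73 [352. 204.] 341 [ 0.337 -0.039  0.015]
side padlock_a 0.49 [320. 133.] 255 [ 0.417 -0.388  0.015]
33.05 [0.6094 0.1293 0.2163] [-0.     0.874 -0.486 -0.   ] [-0.  -0.8  0.5] 0.05515678167441974
the job is handed in; nothing more can be done
None
```

The job is done and handed in at about 33 s; the hand-in gave no verdict.

**What I did**
- I moved the red padlock, the only real one present, onto the green mat while the tray was still under the stand. I left the two purple look-alikes alone.
- I pulled the tray out by its bow, about 19 cm, and released it flat on the bench. Then I lifted it by the carrying bar and set it on the blue mat.
- I laid the three cylinders present in the tray. No fourth cylinder and no brass padlock showed in any picture.

**Last checks**
- **Tray:** its centre came out about 6 mm from the mat's, and it is square within about 2°. The cruder colour measurement gave about 8 mm and 3°, but the arm was hiding part of the tray.
- **Cylinders:** the side view shows all three lying in the bays. The top view found only two, because the arm covered the third.
- **Padlock:** it lies flat within about 6 mm of the middle of the green mat.
- **Bystanders:** by eye in the last picture, the box and screwdriver had not moved. Their last measurements were rough, about 12 mm and up to 23 mm off the first, and the arm never went near them. I did not re-measure the spray can.
- **Gripper:** clear of everything and about 0.2 m up, with no force on it.

**Forces:** while pinching the bow, the gripper met an unexpected upward force of 19 N, below the 40 N limit. I relieved it before pulling.

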